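Seat the caps along a carousel segment

TASK

The five tube caps in the curved grey carousel segment stand a little proud. Starting with the green cap and working along the curve from neighbour to neighbour, press each cap gently straight down with the fingertips until it is fully home, keeping the fingertips low over the row until the last cap is in, then move clear. Leave the segment standing where it is, neither gripped, lifted nor pushed about, and leave everything else on the bench alone.

Things in the scene. Friction and masses are not known exactly. Their poses are not given: they have to be found in the camera images.
- rack: loose grey carousel segment (0.64 to 1 kg, stands freely on the bench, any yaw) with five upright clear tubes in a curved row. Origin on the bench surface, under the middle tube. The base is a 10 mm high curved foot, 56 mm wide and about 150 mm long; the tubes stand on an arc of radius 100 mm, 28 mm apart; the row runs along the segment's own y (cap 1, the green one, at its -y end, about 53 mm from the origin; cap 5 at its +y end), with the arc's centre at x = -100 mm, y = 0
- cap1_top (a point): centre of the flat top of cap 1, the green cap, the first of the row; cap 18 mm in diameter and 18 mm tall. Top 90 mm above the bench when fully proud, 84 mm when fully home (the point moves with the cap)
- cap2_top (a point): centre of the flat top of cap 2, white, second from the green one; cap 18 mm in diameter and 18 mm tall. Top 90 mm above the bench when fully proud, 84 mm when fully home (the point moves with the cap)
- cap3_top (a point): centre of the flat top of cap 3, white, third from the green one; cap 18 mm in diameter and 18 mm tall. Top 90 mm above the bench when fully proud, 84 mm when fully home (the point moves with the cap)
- cap4_top (a point): centre of the flat top of cap 4, white, fourth from the green one; cap 18 mm in diameter and 18 mm tall. Top 90 mm above the bench when fully proud, 84 mm when fully home (the point moves with the cap)
- cap5_top (a point): centre of the flat top of cap 5, white, fifth and last from the green one; cap 18 mm in diameter and 18 mm tall. Top 90 mm above the bench when fully proud, 84 mm when fully home (the point moves with the cap)
- cap1 (a joint): how far cap 1 has been pressed down onto its tube, in m: 0 fully proud, 0 to 0.0015 at the start, 0.006 fully home at a hard stop. Slides straight down with about 4 N of friction, and stays where it is left
- cap2 (a joint): how far cap 2 has been pressed down onto its tube, in m: 0 fully proud, 0 to 0.0015 at the start, 0.006 fully home at a hard stop. Slides straight down with about 4 N of friction, and stays where it is left
- cap3 (a joint): how far cap 3 has been pressed down onto its tube, in m: 0 fully proud, 0 to 0.0015 at the start, 0.006 fully home at a hard stop. Slides straight down with about 4 N of friction, and stays where it is left
- cap4 (a joint): how far cap 4 has been pressed down onto its tube, in m: 0 fully proud, 0 to 0.0015 at the start, 0.006 fully home at a hard stop. Slides straight down with about 4 N of friction, and stays where it is left
- cap5 (a joint): how far cap 5 has been pressed down onto its tube, in m: 0 fully proud, 0 to 0.0015 at the start, 0.006 fully home at a hard stop. Slides straight down with about 4 N of friction, and stays where it is left
- jar: bystander: specimen jar, 50 mm diameter, 65 mm tall, yellow lid; origin under its centre
- timer: bystander: white bench timer lying flat, 50 x 65 x 22 mm; origin under its centre
- stand: bystander: single red-capped tube in a round steel foot 52 mm across, 84 mm tall; origin under its centre
- bluerack: bystander: straight blue rack, 50 x 110 mm, with three blue-capped tubes, 80 mm tall; origin under its centre
- beaker: bystander: clear open beaker, 70 mm across, 85 mm tall; origin under its centre
- reagent: bystander: amber reagent bottle with a blue cap, 60 mm diameter, 130 mm tall; origin under its centre

How it is judged:
On the way, in this order (a step that is already met when the one before it is completed fails the run):
1. cap 1 (counted from the green one) is pressed home (value of joint cap1 above 0.0045 m), for 0.1 s.
2. cap 2 (counted from the green one) is pressed home (value of joint cap2 above 0.0045 m), for 0.1 s.
3. cap 3 (counted from the green one) is pressed home (value of joint cap3 above 0.0045 m), for 0.1 s.
4. cap 4 (counted from the green one) is pressed home (value of joint cap4 above 0.0045 m), for 0.1 s.
5. cap 5 (counted from the green one) is pressed home (value of joint cap5 above 0.0045 m), for 0.1 s.
At the end, for the whole second after the job is handed in: all five caps are pressed in by at least 4.5 of their 6 mm, the segment stands upright and at rest on the bench within 20 mm of where it was, and every bystander is within 15 mm of where it was (value of joint each of cap1, cap2, cap3, cap4, cap5 above 0.0045 m and angle between rack's own z axis and vertical below 0.05 rad and height (world z) of rack below 0.004 m and distance of rack from where it was at the start of the episode below 0.02 m and linear speed of rack below 0.01 m/s and distance of each of jar, timer, stand, bluerack, beaker, reagent from where it was at the start of the episode below 0.015 m); the robot touches nothing.
It fails at once if the segment is lifted or tipped (8 mm or 0.15 rad) (height (world z) of rack above 0.008 m or angle between rack's own z axis and vertical above 0.15 rad).
It fails at once if the segment is pushed more than 20 mm (distance of rack from where it was at the start of the episode above 0.02 m).
It fails at once if the fingers bear on the segment or its caps with more than 40 N (contact force between the fingers and rack above 40 N).
It fails at once if between the first cap and the last, the hand leaves the row (grasp point over 160 mm above the bench, or over 70 mm sideways from every cap) ((value of joint cap1 above 0.0048 m and not (value of joint cap5 above 0.0045 m)) and (height (world z) of the grasp point above 0.16 m or (horizontal distance between the grasp point and cap1_top above 0.07 m and horizontal distance between the grasp point and cap2_top above 0.07 m and horizontal distance between the grasp point and cap3_top above 0.07 m and horizontal distance between the grasp point and cap4_top above 0.07 m and horizontal distance between the grasp point and cap5_top above 0.07 m))).
It fails at once if a bystander is moved more than 15 mm (distance of any of jar, timer, stand, bluerack, beaker, reagent from where it was at the start of the episode above 0.015 m).
It also fails if it takes over 51 s, if anything falls off the work surface, if the arm or the gripper's body presses on something with over 40 N, if the wrist force passes 120 N, or if a joint passes its speed limit or range.

ROBOT

A 7-joint arm with a two-finger parallel gripper is mounted at the origin on the work surface. World frame = base frame: x ahead of the robot, y to its left, z up, the work surface at z = 0. Lengths are in m, angles in rad, forces in N, time in s.
With the tool pointing down it reaches from about 0.4 to 0.9 m from the base axis. Payload 5.6 kg.
Tool frame: the origin (TCP) lies midway between the tips of the shut fingers; the grasp point (between the pads) lies manip.hold_point_z behind it (manip.hold_point_z is the distance from the TCP to the grasp point, in m); x points along the fingers, z is the direction in which the jaws open and shut, and the axes are right-handed (so a half turn about x gives the same grasp; the last joint's range is limited). The gripper opens to 92 mm and grips with 3 to 60 N. Pads are 20 mm wide; open, the fingers measure 128 mm over their backs; the gripper's body (75 mm by 189 mm) begins 69 mm behind the grasp point.
Start: joints at [1.222, 0.468, -0.012, 1.603, 0.006, 1.071, -0.056], TCP at [0.196, -0.62, 0.215] pointing down, gripper open.
Joint ranges: [-2.53, 2.53], [-0.31, 2.02], [-1.57, 1.55], [0.28, 2.44], [-1.29, 4.43], [0.15, 1.84], [-2.92, 2.92]. Speed limits (rad/s): [2.57, 2.57, 3.14, 3.14, 3.14, 3.14, 3.14].

INTERFACE

Orientations are given as [roll, pitch, yaw] about the fixed x, y, z axes, in that order (R = Rz(yaw) Ry(pitch) Rx(roll)).
In Python, from workcell import monitor, capture, calibration, manip gives the robot as it stands. The module is installed in compiled form; this text tells all that it offers.
- The arm moves only by the tool jog_arm, never from a script. Its argument "commands" is a list of rows, each an object with "xyz": the shift along the world's x, y, z in m, a list of three; "angular": the turn, a rotation vector about the world's x, y, z in degrees, a list of three; "claw": the closure, from -1 (fully open) to 1 (shut), so that 0 is half open. A call has 1 to 5 rows; each row is the pose to reach, as a shift and turn from the pose commanded when the call began; what a row does not reach only later rows make up. A row lasts 1/8 s, in which the tool goes at most 62.5 mm and 10.7 degrees, less where a joint would pass 70% of its speed; a pose out of reach is approached as far as the arm can. A call with a gripper value outside its range is refused whole. The fingers move at their own pace and stop on an object; "force" is the grip in N (left out, the last holds). Time passes only in rows, so rows that repeat a pose let the fingers close. It gives the time, the measured TCP pose, the force and the opening at its end, in the units of the state.
- monitor.state(): the state, without advancing time (a new reading comes with each control period).
- capture(name): name is "scene" or "top" or "wrist"; returns the picture (420x560x3 uint8, red, green, blue); there is no depth.
- calibration(name): a dict with "camera_matrix" (3x3 intrinsics, pixels), "D" ([k1, k2, p1, p2, k3] as OpenCV has them; the pictures are not rectified), "T" (4x4, takes a point from camera to world coordinates). Camera axes: x right, y up, looking along -z (the intrinsics and any distortion apply to the point x, -y, -z); pixel columns grow to the right and rows downward; lengths in m; the calibration is good to about 2 mm. A picture is of the moment at which its call begins: read the wrist's pose just before it. calibration takes no time and is no camera call; for the wrist camera it gives the pose at the moment of the call.
- manip.hand_in(): hands the job in, once; it reports no verdict.
The state is a dict: "t": time; "joints": joint angles; "joint_velocities": joint speeds; "effort": joint torques, N m; "tool_pos": TCP position; "orientation": TCP orientation; "force": force on the tool from outside, world axes, zero at the start; "ft_torque": the same for the moment, N m; "grip_width": opening from 0.0 (shut) to 1.0 (fully open).
Only numpy, scipy, OpenCV 4.12 (cv2) and the standard library are available. Lean on these libraries where they do the work, as an engineer would, in place of code of your own. Each camera call takes 0.05 s, during which the arm holds its last target. There are 200 camera calls.

## Working session

There is one attempt and no reset: what is moved stays moved. The work goes in short steps, Python scripts to look and compute and a tool call to move; the robot and the scene stay as the last step left them, time stands still between calls to the robot, and variables do not carry over. Pictures are saved under pics/ and viewed, about 8 in all and at most 12, crops included, and the job is handed in when it is done.

Besides the shell and the picture viewer there is one more tool, called after "Emit:" as name([rows], argument=value, ...), one row to a line, values as JSON. jog_arm: Moves the arm, as the interface text tells. Its arguments: {"type":"object","properties":{"commands":{"type":"array","items":{"type":"object","properties":{"xyz":{"type":"array","items":{"type":"number"}},"angular":{"type":"array","items":{"type":"number"}},"claw":{"type":"number"}}}},"force":{"type":"number"}},"required":["commands"]}

```bash
mkdir -p pics; python3 - <<'E'
from workcell import monitor, capture, calibration, manip
import cv2
s=monitor.state();print(s, manip.hold_point_z)
for n in("scene","top"):
    cv2.imwrite(f"pics/{n}0.png",capture(n)[:,:,::-1]);c=calibration(n);print(n,c)
E
```

```text
{'t': 0.0, 'joints': array([ 1.22200914,  0.46838089, -0.01158784,  1.60364755,  0.00602468,
        1.07141208, -0.05629981]), 'joint_velocities': array([-6.40679136e-04,  1.35538382e-03,  9.80710222e-04, -2.74659595e-04,
       -6.85294478e-05, -4.76977593e-04, -2.48094897e-04]), 'effort': array([-4.55090112e-04, -5.20586586e+01, -1.29141589e-02, -2.43760604e+01,
       -5.68588462e-02,  1.71847281e-02,  1.61339112e-04]), 'tool_pos': array([ 0.19541288, -0.6192973 ,  0.21362805]), 'orientation': array([-3.05632776,  1.56898224,  1.96178321]), 'force': array([ 0.03068594, -0.82547355,  0.52224257]), 'ft_torque': array([-0.01989461,  0.02296188,  0.00067725]), 'grip_width': 1.000498382321593} 0.0187
scene {'camera_matrix': array([[418.6321153 ,   0.        , 279.08755604],
       [  0.        , 418.6321153 , 209.94858011],
       [  0.        ,   0.        ,   1.        ]]), 'D': array([0.00098261, 0.        , 0.        , 0.        , 0.        ]), 'T': array([[ 0.66587913, -0.61750269,  0.41868295,  1.00383057],
       [ 0.7460399 ,  0.55520596, -0.36765583, -0.36341865],
       [-0.0054268 ,  0.55716853,  0.83038171,  0.97270826],
       [ 0.        ,  0.        ,  0.        ,  1.        ]])}
top {'camera_matrix': array([[452.47932494,   0.        , 281.41042224],
       [  0.        , 452.47932494, 206.38998728],
       [  0.        ,   0.        ,   1.        ]]), 'D': array([-0.14209167,  0.        ,  0.        ,  0.        ,  0.        ]), 'T': array([[ 0.01903564,  0.9944027 , -0.10392742,  0.44454424],
       [-0.99979038,  0.01971583,  0.00552141,  0.02063019],
       [ 0.00753952,  0.10380053,  0.99456956,  1.23582194],
       [ 0.        ,  0.        ,  0.        ,  1.        ]])}
```

View pics/scene0.png

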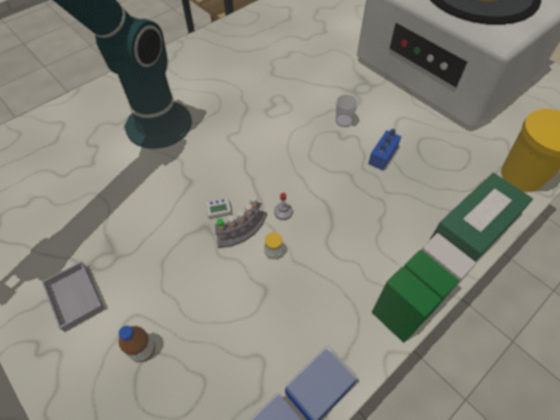

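View pics/top0.png

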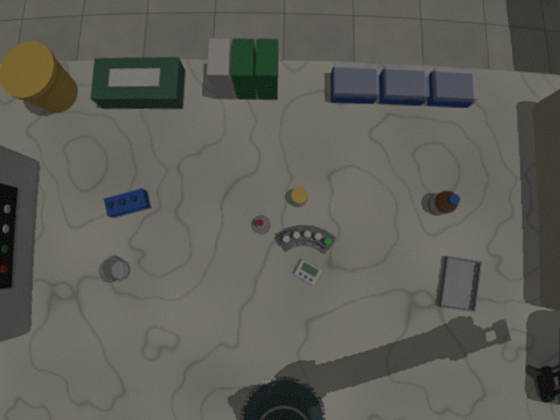

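The top view shows the segment with its green cap near (328,240). The white caps run left to about (286,239). The stand is at (260,223), the jar at (299,196) and the timer at (307,271).

```bash
cat > h.py <<'E'
from workcell import monitor, capture, calibration, manip
import cv2, numpy as np
from scipy.spatial.transform import Rotation as R
def cast(c,uv,z):
    p=cv2.undistortPoints(np.array(uv,float).reshape(-1,1,2),c["camera_matrix"],c["D"])[:,0]
    d=np.c_[p[:,0],-p[:,1],-np.ones(len(p))]@c["T"][:3,:3].T; o=c["T"][:3,3]
    return o+d*((z-o[2])/d[:,2])[:,None]
def project(c,P):
    q=(np.atleast_2d(P)-c["T"][:3,3])@c["T"][:3,:3]
    return cv2.projectPoints(q*[1,-1,-1],np.zeros(3),np.zeros(3),c["camera_matrix"],c["D"])[0][:,0]
E
python3 - <<'E'
from h import *
s=monitor.state(); print(R.from_euler('xyz',s["orientation"]).as_matrix().round(3))
im=cv2.imread("pics/top0.png");c=calibration("top")
hsv=cv2.cvtColor(im,cv2.COLOR_BGR2HSV)
x0,y0,x1,y1=270,220,340,262
g=cv2.inRange(hsv,(40,100,40),(85,255,255)); w=cv2.inRange(hsv,(0,0,140),(180,60,255))
m=np.zeros_like(g);m[228:248,276:338]=1
for nm,k in(("g",g*m),("w",w*m)):
    n,_,st,ce=cv2.connectedComponentsWithStats(k)
    for i in range(1,n):
        if st[i,4]>5: print(nm,st[i],ce[i].round(1),cast(c,ce[i],0.089).round(4))
cv2.imwrite("pics/crop0.png",cv2.resize(im[y0-40:y1+30,x0-30:x1+10],None,fx=6,fy=5.3,interpolation=cv2.INTER_CUBIC))
E
```

```text
[[-0.001  0.954  0.301]
 [ 0.001  0.301 -0.954]
 [-1.    -0.    -0.002]]
g [324 238   7   7  40] [327.2 240.8] [[ 0.479  -0.1034  0.089 ]]
```

View pics/crop0.png

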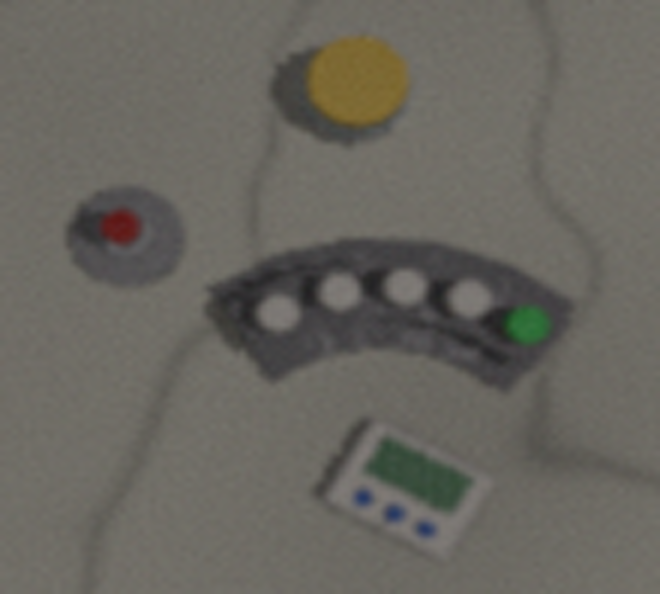

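```bash
python3 - <<'E'
from h import *
im=cv2.imread("pics/top0.png");c=calibration("top")
hsv=cv2.cvtColor(im,cv2.COLOR_BGR2HSV)
print(im[234:240,314:321].max(2))
w=cv2.inRange(hsv,(0,0,112),(180,60,255)); g=cv2.inRange(hsv,(40,100,40),(85,255,255))
P=[]
for guess in((327.5,240.5),(318,236),(307.5,234),(296.5,235),(286.5,239)):
    k=np.zeros_like(g); cv2.circle(k,tuple(int(round(v)) for v in guess),5,1,-1)
    k=k*(g if not P else w); M=cv2.moments(k,True); ce=[M['m10']/M['m00'],M['m01']/M['m00']]
    P.append(cast(c,ce,0.089)[0]); print(M['m00'],np.round(ce,1),P[-1].round(4))
P=np.array(P)[:,:2]
a=(np.arange(5)-2)*2*np.arcsin(.14); L=np.c_[100*np.cos(a)-100,100*np.sin(a)]/1000
A=L-L.mean(0);B=P-P.mean(0)
yaw=np.arctan2((A[:,0]*B[:,1]-A[:,1]*B[:,0]).sum(),(A*B).sum())
Q=np.array([[np.cos(yaw),-np.sin(yaw)],[np.sin(yaw),np.cos(yaw)]])
F=A@Q.T+P.mean(0)
print("yaw",np.degrees(yaw));print(F.round(4));print("res mm",((P-F)*1000).round(1))
E
```

```text
[[ 55  89 112 123 122 121 111]
 [ 72 103 120 124 125 124 119]
 [ 70 107 124 123 124 125 125]
 [ 64 100 122 124 123 124 120]
 [ 55  86 112 120 122 122 106]
 [ 48  64  83 101 107  96  75]]
40.0 [327.2 240.8] [ 0.479  -0.1034  0.089 ]
23.0 [317.8 236. ] [ 0.4907 -0.0795  0.089 ]
27.0 [307.1 233.5] [ 0.4966 -0.0522  0.089 ]
27.0 [296.1 234.5] [ 0.4935 -0.0244  0.089 ]
26.0 [286.  238.5] [0.4829 0.0011 0.089 ]
yaw -2.3528662025656764
[[ 0.4787 -0.1046]
 [ 0.4912 -0.0795]
 [ 0.4962 -0.052 ]
 [ 0.4935 -0.0241]
 [ 0.4831  0.0019]]
res mm [[ 0.3  1.2]
 [-0.5  0. ]
 [ 0.4 -0.2]
 [ 0.  -0.2]
 [-0.2 -0.8]]
```

Emit:
jog_arm([
  {"xyz": [0.026,0.048,0],"angular": [0,0,7],"claw": 1},
  {"xyz": [0.052,0.096,0],"angular": [0,0,14],"claw": 1},
  {"xyz": [0.078,0.144,0],"angular": [0,0,21],"claw": 1},
  {"xyz": [0.104,0.192,0],"angular": [0,0,28],"claw": 1},
  {"xyz": [0.13,0.24,0],"angular": [0,0,35],"claw": 1},
], force=20)

```text
t: 0.72
tool_pos: [0.3262, -0.3781, 0.2144]
orientation: [-2.814, 1.571, 2.819]
force: [1.1, -0.6, -0.3]
grip_width: 0.48
```

Emit:
jog_arm([
  {"xyz": [0.03,0.05,0],"angular": [0,0,7],"claw": 1},
  {"xyz": [0.06,0.1,0],"angular": [0,0,14],"claw": 1},
  {"xyz": [0.09,0.15,0],"angular": [0,0,21],"claw": 1},
  {"xyz": [0.115,0.2,0],"angular": [0,0,28],"claw": 1},
  {"xyz": [0.14,0.25,0],"angular": [0,0,35],"claw": 1},
])

```text
t: 1.35
tool_pos: [0.4661, -0.1283, 0.2145]
orientation: [-1.644, 1.571, -1.683]
force: [1.1, -0.6, -0.1]
grip_width: 0.003
```

Emit:
jog_arm([
  {"xyz": [0.013,0.024,-0.03],"claw": 1},
  {"xyz": [0.013,0.024,-0.07],"claw": 1},
  {"xyz": [0.013,0.024,-0.1],"claw": 1},
  {"xyz": [0.013,0.024,-0.11],"claw": 1},
  {"xyz": [0.013,0.024,-0.11],"claw": 1},
])

```text
schema error: expected keys xyz, angular, claw
```

```bash
python3 - <<'E'
from h import *
s=monitor.state(); print(s["tool_pos"].round(4),s["force"].round(2),s["grip_width"],R.from_euler('xyz',s["orientation"]).as_matrix().round(3))
a=capture("wrist");cv2.imwrite("pics/wrist1.png",a[:,:,::-1])
c=calibration("wrist")
F=np.array([[0.4787,-0.1046,.089],[0.4912,-0.0795,.089],[0.4962,-0.052,.089],[0.4935,-0.0241,.089],[0.4831,0.0019,.089]])
print(project(c,np.vstack([F,s["tool_pos"]])).round(0))
b=capture("scene")[:,:,::-1];cv2.imwrite("pics/scene1.png",cv2.resize(b[150:270,170:330],None,fx=5,fy=5,interpolation=cv2.INTER_CUBIC))
E
```

```text
[ 0.4661 -0.1283  0.2145] [ 1.12 -0.59 -0.12] 0.0034961395876934903 [[-0.     0.04   0.999]
 [-0.     0.999 -0.04 ]
 [-1.    -0.    -0.   ]]
[[283. 191.]
 [298. 160.]
 [304. 126.]
 [300.  90.]
 [286.  56.]
 [267. 277.]]
```

View pics/wrist1.png

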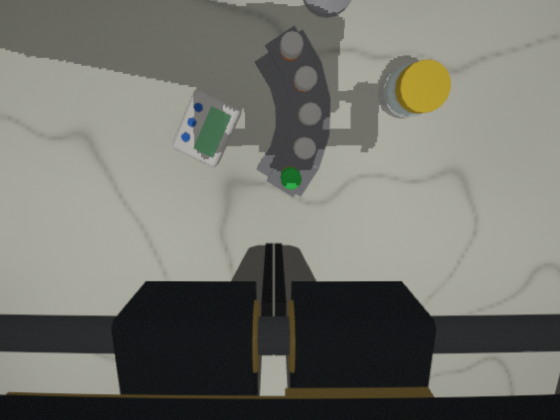

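View pics/scene1.png

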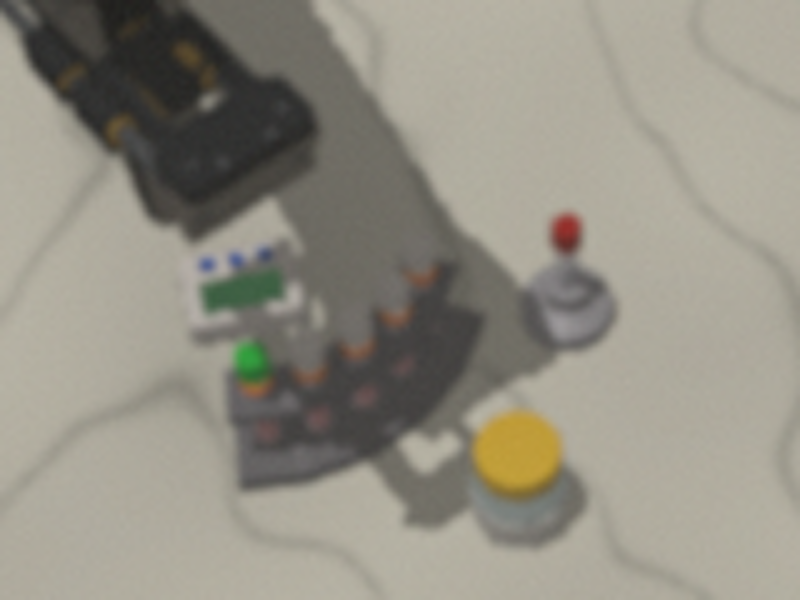

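The wrist view puts green at (291,177), about 12 px from my prediction. The scene camera will settle which is right.

```bash
python3 - <<'E'
from h import *
F=np.array([[0.4787,-0.1046,.089],[0.4912,-0.0795,.089],[0.4962,-0.052,.089],[0.4935,-0.0241,.089],[0.4831,0.0019,.089]])
c=calibration("scene");print("scene pred",project(c,F).round(1), "cast", cast(c,[[220.2,220.2]],.089))
t=calibration("top");print("top rt",project(t,F).round(1))
w=calibration("wrist");print(w)
print(cast(w,[[291,177],[305,148],[310,114],[306,78],[292,44]],.089).round(4))
im=cv2.imread("pics/scene0.png");hsv=cv2.cvtColor(im,cv2.COLOR_BGR2HSV)
g=cv2.inRange(hsv,(40,120,40),(85,255,255));g[:, :214]=0;g[:,228:]=0;g[:214]=0;g[230:]=0
n,_,st,ce=cv2.connectedComponentsWithStats(g);print(st,ce)
E
```

```text
scene pred [[218.5 219.7]
 [229.5 217.2]
 [239.3 212.3]
 [247.1 205.6]
 [252.3 197.6]] cast [[ 0.48275455 -0.10235037  0.089     ]]
top rt [[327.6 240.9]
 [317.8 235.8]
 [307.  233.6]
 [296.  234.5]
 [285.7 238.4]]
{'camera_matrix': array([[354.22112831,   0.        , 273.29384765],
       [  0.        , 354.22112831, 214.73668705],
       [  0.        ,   0.        ,   1.        ]]), 'D': array([-0.03570039,  0.        ,  0.        ,  0.        ,  0.        ]), 'T': array([[ 0.99950605,  0.0308458 ,  0.00601566,  0.4698483 ],
       [-0.03139972,  0.97221177,  0.23198777, -0.05820612],
       [ 0.00130735, -0.23206207,  0.9727001 ,  0.38466756],
       [ 0.        ,  0.        ,  0.        ,  1.        ]])}
[[ 0.4839 -0.0967  0.089 ]
 [ 0.4959 -0.0731  0.089 ]
 [ 0.5002 -0.0462  0.089 ]
 [ 0.4973 -0.0185  0.089 ]
 [ 0.4868  0.0069  0.089 ]]
[[     0      0    560    420 235172]
 [   218    219      5      7     28]] [[279.50710544 209.49852448]
 [219.82142857 221.89285714]]
```

Emit:
jog_arm([
  {"xyz": [0.015,0.027,-0.03],"angular": [0,0,0],"claw": 1},
  {"xyz": [0.015,0.027,-0.07],"angular": [0,0,0],"claw": 1},
  {"xyz": [0.015,0.027,-0.1],"angular": [0,0,0],"claw": 1},
  {"xyz": [0.015,0.027,-0.11],"angular": [0,0,0],"claw": 1},
  {"xyz": [0.015,0.027,-0.112],"angular": [0,0,0],"claw": 1},
])

```text
t: 2.08
tool_pos: [0.4805, -0.1032, 0.1025]
orientation: [2.975, 1.57, 2.931]
force: [-0.0, 0.5, -0.3]
grip_width: 0.005
```

```bash
python3 - <<'E'
from h import *
s=monitor.state(); print(s["tool_pos"].round(4),s["force"].round(2))
a=capture("wrist")[:,:,::-1];b=capture("scene")[:,:,::-1]
c=calibration("wrist")
F=np.array([[0.4787,-0.1046,.089],[0.4912,-0.0795,.089],[0.4962,-0.052,.089],[0.4935,-0.0241,.089],[0.4831,0.0019,.089]])
print(project(c,np.vstack([F,s["tool_pos"]])).round(0), project(calibration("scene"),s["tool_pos"]))
cv2.imwrite("pics/wrist2.png",a)
cv2.imwrite("pics/scene2.png",cv2.resize(b[180:250,190:280],None,fx=8,fy=8,interpolation=cv2.INTER_CUBIC))
E
```

```text
[ 0.4805 -0.1032  0.1025] [-0.04  0.47 -0.29]
[[268. 255.]
 [289. 210.]
 [297. 158.]
 [290. 101.]
 [267.  47.]
 [271. 262.]] [[218.72996484 216.90241183]]
```

View pics/wrist2.png

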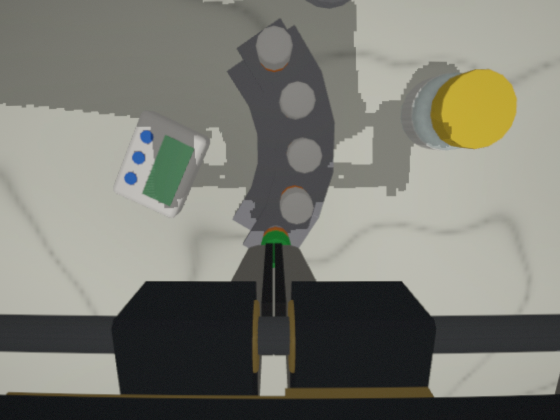

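View pics/scene2.png

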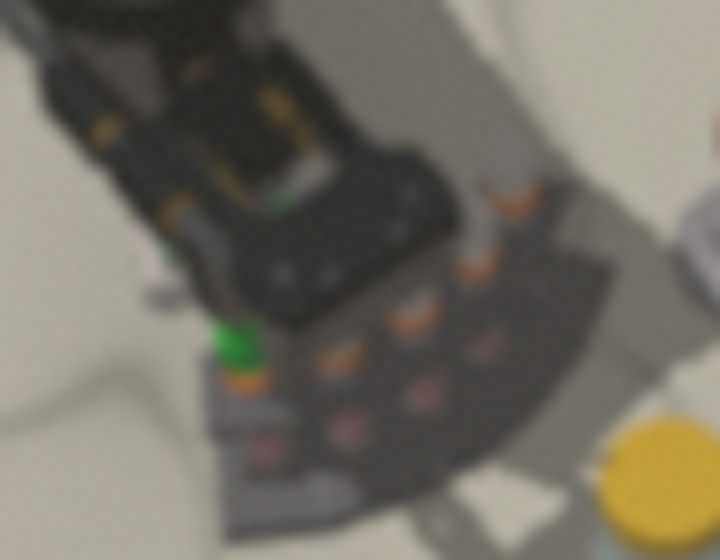

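The wrist view shows the shut fingertips centred over the green cap (about (275,250)) to within 1–2 mm, and cap 2 at (296,206) is clear. Now pressing.

Emit:
jog_arm([
  {"xyz": [0,0,-0.006],"angular": [0,0,0],"claw": 1},
  {"xyz": [0,0,-0.01],"angular": [0,0,0],"claw": 1},
  {"xyz": [0,0,-0.013],"angular": [0,0,0],"claw": 1},
  {"xyz": [0,0,-0.015],"angular": [0,0,0],"claw": 1},
  {"xyz": [0,0,-0.016],"angular": [0,0,0],"claw": 1},
])

```text
t: 2.8
tool_pos: [0.4806, -0.1029, 0.0867]
orientation: [-1.799, 1.571, -1.842]
force: [-1.7, -0.8, 4.0]
grip_width: 0.006
```

Sliding against roughly 4 N of friction, as expected.

Emit:
jog_arm([
  {"xyz": [0,0,-0.001],"angular": [0,0,0],"claw": 1},
  {"xyz": [0,0,-0.002],"angular": [0,0,0],"claw": 1},
  {"xyz": [0,0,-0.0025],"angular": [0,0,0],"claw": 1},
  {"xyz": [0,0,-0.003],"angular": [0,0,0],"claw": 1},
  {"xyz": [0,0,-0.003],"angular": [0,0,0],"claw": 1},
])

```text
t: 3.42
tool_pos: [0.4807, -0.1029, 0.0843]
orientation: [-1.591, 1.57, -1.634]
force: [-3.6, -0.5, 10.7]
grip_width: 0.006
```

Emit:
jog_arm([
  {"xyz": [0,0,-0.0005],"angular": [0,0,0],"claw": 1},
  {"xyz": [0,0,-0.001],"angular": [0,0,0],"claw": 1},
  {"xyz": [0,0,-0.001],"angular": [0,0,0],"claw": 1},
])

```text
t: 3.8
tool_pos: [0.4808, -0.1029, 0.0842]
orientation: [-1.568, 1.569, -1.611]
force: [-6.6, 1.9, 21.6]
grip_width: 0.007
```

Emit:
jog_arm([
  {"xyz": [0,0,0.01],"angular": [0,0,0],"claw": 1},
  {"xyz": [0,0,0.02],"angular": [0,0,0],"claw": 1},
  {"xyz": [0.0125,0.025,0.02],"angular": [0,0,0],"claw": 1},
  {"xyz": [0.0125,0.025,0.02],"angular": [0,0,0],"claw": 1},
  {"xyz": [0.0125,0.025,0.014],"angular": [0,0,0],"claw": 1},
])

```text
t: 4.42
tool_pos: [0.4931, -0.0785, 0.0965]
orientation: [-1.027, 1.57, -1.071]
force: [-0.9, -1.0, -0.1]
grip_width: 0.005
```

Emit:
jog_arm([
  {"xyz": [0,0,-0.004],"angular": [0,0,0],"claw": 1},
  {"xyz": [0,0,-0.007],"angular": [0,0,0],"claw": 1},
  {"xyz": [0,0,-0.009],"angular": [0,0,0],"claw": 1},
  {"xyz": [0,0,-0.011],"angular": [0,0,0],"claw": 1},
  {"xyz": [0,0,-0.012],"angular": [0,0,0],"claw": 1},
])

```text
t: 5.05
tool_pos: [0.4928, -0.0783, 0.0845]
orientation: [-2.323, 1.57, -2.367]
force: [-2.1, -2.6, 3.9]
grip_width: 0.005
```

Emit:
jog_arm([
  {"xyz": [0,0,-0.0008],"angular": [0,0,0],"claw": 1},
  {"xyz": [0,0,-0.0015],"angular": [0,0,0],"claw": 1},
  {"xyz": [0,0,-0.002],"angular": [0,0,0],"claw": 1},
  {"xyz": [0,0,-0.002],"angular": [0,0,0],"claw": 1},
])

```text
t: 5.55
tool_pos: [0.493, -0.0783, 0.0842]
orientation: [-1.782, 1.569, -1.826]
force: [-7.7, -1.0, 20.5]
grip_width: 0.005
```

Emit:
jog_arm([
  {"xyz": [0,0,0.01],"angular": [0,0,0],"claw": 1},
  {"xyz": [0,0,0.02],"angular": [0,0,0],"claw": 1},
  {"xyz": [0.005,0.0275,0.02],"angular": [0,0,0],"claw": 1},
  {"xyz": [0.005,0.0275,0.02],"angular": [0,0,0],"claw": 1},
  {"xyz": [0.005,0.0275,0.014],"angular": [0,0,0],"claw": 1},
])

```text
t: 6.18
tool_pos: [0.4985, -0.0509, 0.0967]
orientation: [-0.406, 1.57, -0.449]
force: [0.2, -0.3, 0.4]
grip_width: 0.005
```

Emit:
jog_arm([
  {"xyz": [0,0,-0.004],"angular": [0,0,0],"claw": 1},
  {"xyz": [0,0,-0.007],"angular": [0,0,0],"claw": 1},
  {"xyz": [0,0,-0.009],"angular": [0,0,0],"claw": 1},
  {"xyz": [0,0,-0.011],"angular": [0,0,0],"claw": 1},
  {"xyz": [0,0,-0.012],"angular": [0,0,0],"claw": 1},
])

```text
t: 6.8
tool_pos: [0.4979, -0.0509, 0.0845]
orientation: [-2.093, 1.57, -2.137]
force: [-2.1, -1.7, 4.5]
grip_width: 0.002
```

Emit:
jog_arm([
  {"xyz": [0,0,-0.0008],"angular": [0,0,0],"claw": 1},
  {"xyz": [0,0,-0.0015],"angular": [0,0,0],"claw": 1},
  {"xyz": [0,0,-0.002],"angular": [0,0,0],"claw": 1},
  {"xyz": [0,0,-0.002],"angular": [0,0,0],"claw": 1},
])

```text
t: 7.3
tool_pos: [0.4981, -0.0508, 0.0843]
orientation: [-1.627, 1.569, -1.67]
force: [-7.6, -3.2, 20.2]
grip_width: 0.003
```

Cap 4: step (-0.0027, 0.0279).

Emit:
jog_arm([
  {"xyz": [0,0,0.01],"angular": [0,0,0],"claw": 1},
  {"xyz": [0,0,0.02],"angular": [0,0,0],"claw": 1},
  {"xyz": [-0.0025,0.028,0.02],"angular": [0,0,0],"claw": 1},
  {"xyz": [-0.0025,0.028,0.02],"angular": [0,0,0],"claw": 1},
  {"xyz": [-0.0025,0.028,0.014],"angular": [0,0,0],"claw": 1},
])

```text
t: 7.92
tool_pos: [0.4962, -0.0229, 0.0967]
orientation: [-0.301, 1.57, -0.345]
force: [-0.3, 0.1, 0.3]
grip_width: 0.003
```

Emit:
jog_arm([
  {"xyz": [0,0,-0.004],"angular": [0,0,0],"claw": 1},
  {"xyz": [0,0,-0.007],"angular": [0,0,0],"claw": 1},
  {"xyz": [0,0,-0.009],"angular": [0,0,0],"claw": 1},
  {"xyz": [0,0,-0.011],"angular": [0,0,0],"claw": 1},
  {"xyz": [0,0,-0.012],"angular": [0,0,0],"claw": 1},
])

```text
t: 8.55
tool_pos: [0.4955, -0.0229, 0.0846]
orientation: [-1.876, 1.57, -1.92]
force: [-1.2, -2.3, 4.9]
grip_width: 0.006
```

Emit:
jog_arm([
  {"xyz": [0,0,-0.0008],"angular": [0,0,0],"claw": 1},
  {"xyz": [0,0,-0.0015],"angular": [0,0,0],"claw": 1},
  {"xyz": [0,0,-0.002],"angular": [0,0,0],"claw": 1},
  {"xyz": [0,0,-0.002],"angular": [0,0,0],"claw": 1},
])

```text
t: 9.05
tool_pos: [0.4957, -0.0228, 0.0843]
orientation: [-1.525, 1.569, -1.569]
force: [-6.4, -3.7, 21.1]
grip_width: 0.004
```

Emit:
jog_arm([
  {"xyz": [0,0,0.01],"angular": [0,0,0],"claw": 1},
  {"xyz": [0,0,0.02],"angular": [0,0,0],"claw": 1},
  {"xyz": [-0.0105,0.026,0.02],"angular": [0,0,0],"claw": 1},
  {"xyz": [-0.0105,0.026,0.02],"angular": [0,0,0],"claw": 1},
  {"xyz": [-0.0105,0.026,0.014],"angular": [0,0,0],"claw": 1},
])

```text
t: 9.68
tool_pos: [0.4859, 0.0032, 0.0968]
orientation: [-0.173, 1.569, -0.217]
force: [0.2, 0.2, -0.2]
grip_width: 0.006
```

Emit:
jog_arm([
  {"xyz": [0,0,-0.004],"angular": [0,0,0],"claw": 1},
  {"xyz": [0,0,-0.007],"angular": [0,0,0],"claw": 1},
  {"xyz": [0,0,-0.009],"angular": [0,0,0],"claw": 1},
  {"xyz": [0,0,-0.011],"angular": [0,0,0],"claw": 1},
  {"xyz": [0,0,-0.012],"angular": [0,0,0],"claw": 1},
])

```text
t: 10.3
tool_pos: [0.4851, 0.0031, 0.0846]
orientation: [-1.782, 1.57, -1.826]
force: [-1.5, -2.9, 4.0]
grip_width: 0.006
```

Emit:
jog_arm([
  {"xyz": [0,0,-0.0008],"angular": [0,0,0],"claw": 1},
  {"xyz": [0,0,-0.0015],"angular": [0,0,0],"claw": 1},
  {"xyz": [0,0,-0.002],"angular": [0,0,0],"claw": 1},
  {"xyz": [0,0,-0.002],"angular": [0,0,0],"claw": 1},
])

```text
t: 10.8
tool_pos: [0.4852, 0.0031, 0.0842]
orientation: [-1.496, 1.569, -1.54]
force: [-7.3, -2.9, 19.9]
grip_width: 0.006
```

All five are home. Now moving clear: straight up, then back toward -y.

Emit:
jog_arm([
  {"xyz": [0,0,0.02],"angular": [0,0,0],"claw": 1},
  {"xyz": [0,0,0.06],"angular": [0,0,0],"claw": 1},
  {"xyz": [0,0,0.11],"angular": [0,0,0],"claw": 1},
  {"xyz": [0,0,0.15],"angular": [0,0,0],"claw": 1},
  {"xyz": [0,-0.05,0.15],"angular": [0,0,0],"claw": 1},
])

```text
t: 11.42
tool_pos: [0.4879, -0.0429, 0.2361]
orientation: [0.117, 1.562, 0.082]
force: [0.9, -0.6, -0.9]
grip_width: 0.006
```

Emit:
jog_arm([
  {"xyz": [0,-0.05,0],"angular": [0,0,0],"claw": 1},
  {"xyz": [0,-0.1,0],"angular": [0,0,0],"claw": 1},
  {"xyz": [0,-0.15,0],"angular": [0,0,0],"claw": 1},
  {"xyz": [0,-0.2,0],"angular": [0,0,0],"claw": 1},
  {"xyz": [0,-0.2,0],"angular": [0,0,0],"claw": 1},
])

```text
t: 12.05
tool_pos: [0.4845, -0.2504, 0.2318]
orientation: [-1.359, 1.57, -1.409]
force: [-0.2, 1.1, -0.1]
grip_width: 0.007
```

```bash
python3 - <<'E'
from h import *
a=capture("top")[:,:,::-1]; s0=cv2.imread("pics/scene0.png")[180:250,200:290]; s1=capture("scene")[180:250,200:290,::-1]
i0=cv2.imread("pics/top0.png")[180:290,230:350]; i1=a[180:290,230:350]
f=lambda x:cv2.resize(x,(400,300),interpolation=cv2.INTER_CUBIC)
cv2.imwrite("pics/cmp.png",np.vstack([np.hstack([f(i0),f(i1)]),np.hstack([f(s0),f(s1)])]))
s=monitor.state();print(s["tool_pos"],s["force"])
E
```

```text
[ 0.48525951 -0.24575119  0.23208503] [ 0.33787015  0.6146225  -1.03391309]
```

View pics/cmp.png

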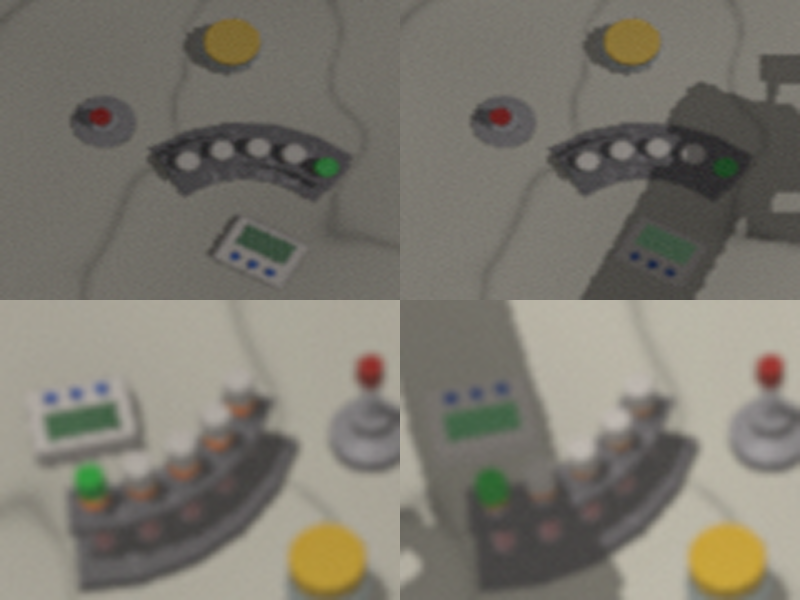

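The before/after comparison shows all five caps lower, with less of the orange band showing. The segment, jar, timer and stand have not moved.

```bash
python3 -c "
from workcell import manip;print(manip.hand_in())"
```

```text
the job is handed in; nothing more can be done
None
```

I pressed all five caps home in order from the green one, with the gripper shut and the tips staying within about 20 mm of the cap tops throughout. I then moved clear and handed the job in about 12 s into the run. No verdict was reported.

**Presses:** on every cap the tips stopped at z of about 0.0842 m, against a home height of 0.084 m. The vertical force rose from about 4 N while the cap slid to 20–22 N at the hard stop, under the 40 N limit.

**After the last cap:** before/after pictures show all five caps lower. The segment, jar, timer and stand look unmoved. I did not check the blue rack, beaker and reagent bottle in the final picture, though the arm went nowhere near the blue rack or beaker and passed well above the bottle.

**Disagreements:**
- **Cameras:** the cap positions differed by about 4–8 mm between the top, wrist and scene cameras. I used a compromise shifted about 2 mm from the top-camera fit. A close wrist view over cap 1 agreed with it to 1–2 mm.
- **Side force:** the sensor showed about 7–8 N sideways at full press, but the segment did not visibly shift.
- **Refused move:** one move call was rejected because a key was missing. The arm did not move.

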